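Slide the top culture dish across onto the light box

TASK

Slide the top culture dish (the red one) sideways off its stack and straight across onto the light box next to it, until it lies flat in the middle of the white panel and roughly square to it. Keep it sliding: do not lift it or tip it. Leave the two dishes below it standing where they are, and do not disturb the bottle, jar and beaker round about.

Things in the scene. Friction and masses are not known exactly. Their poses are not given: they have to be found in the camera images.
- dish_top: top dish of the stack: closed square culture dish with an even red top and a thin white rim, too wide to grasp across, 120 x 120 x 18 mm (0.13 kg as built), origin at the centre of its underside, z up, x and y along its sides; its underside is 36 mm above the mat when stacked. Its lid is sealed: it moves as one block, nothing holds it but its own weight (friction with the dish below is moderate)
- dish_mid: middle dish of the stack, amber with white rim, loose, 120 x 120 x 18 mm (0.13 kg as built), origin at the centre of its underside, z up, x and y along its sides
- dish_low: lowest dish of the stack, amber with white rim, loose on the mat, 120 x 120 x 18 mm (0.13 kg as built), origin at the centre of its underside, z up, x and y along its sides
- lightbox: grey light box, fixed, 200 x 200 x 34 mm, with a white 170 x 170 mm panel flush in the middle of its flat top; origin at the centre of its underside, z up, x and y along its sides. It stands left or right of the stack, 5 to 30 mm away, its top 2 mm lower than the underside of the top dish, with no rim
- panel_center (a point): centre of the white panel, on the light box's top face, 34 mm above its underside; axes as the light box
- bench_mat: thin blue-grey rubber mat under stack and light box, fixed, 220 x 400 x 3 mm (x, y, z), origin at the centre of its underside. Stack and light box stand along its y axis, which of them is on which end varies; the bystanders stand outside its long sides, none beyond its short ends
- amber_bottle: bystander: amber bottle, 52 mm diameter, 105 mm tall, loose; origin at the centre of its underside
- black_jar: bystander: black jar with white cap, 60 mm diameter, 80 mm tall, loose; origin at the centre of its underside
- beaker: bystander: glass beaker, 66 mm diameter, 80 mm tall, loose; origin at the centre of its underside
There are look-alikes about, which are no part of the job. Leave any brown or purple look-alike of the dish_low alone.

How it is judged:
By the outcome, as a careful person would: the job done as asked, in the order asked, and still so for the second after the job is handed in, with the robot touching nothing.
It also fails if it takes over 32 s, if anything falls off the work surface, if the arm or the gripper's body presses on something with over 40 N, if the wrist force passes 120 N, or if a joint passes its speed limit or range.

ROBOT

A 6-joint arm with a two-finger parallel gripper is mounted at the origin on the work surface. World frame = base frame: x ahead of the robot, y to its left, z up, the work surface at z = 0. Lengths are in m, angles in rad, forces in N, time in s.
With the tool pointing down it reaches from about 0.275 to 0.85 m from the base axis. Payload 5.2 kg.
Tool frame: the origin (TCP) lies at the very end of the fingers, on their centre line; the grasp point (between the pads) lies 19 mm behind it; y points along the fingers, x is the direction in which the jaws open and shut, and the axes are right-handed (so a half turn about y gives the same grasp; the last joint's range is limited). The gripper opens to 85 mm and grips with 20 to 120 N. Pads are 22 mm wide; open, the fingers measure 114 mm over their backs; the gripper's body (76 mm by 85 mm) begins 54 mm behind the grasp point. The pads swing forward as they close: fully open they stand 13 mm farther back than shut.
Start: joints at [0.972, 0.259, 1.535, -0, 1.348, -0.203], TCP at [0.212, 0.507, 0.205] pointing down, gripper open.
Joint ranges: [-3.14, 3.14], [-0.91, 2.08], [0.19, 2.58], [-1.22, 4.36], [0.22, 2.71], [-3.12, 3.12]. Speed limits (rad/s): [2.57, 2.57, 3.14, 3.14, 3.14, 3.14].

INTERFACE

Orientations are given as [roll, pitch, yaw] about the fixed x, y, z axes, in that order (R = Rz(yaw) Ry(pitch) Rx(roll)).
In Python, from workcell import env, imaging, sign_off gives the robot as it stands. Calls block until the motion is done:
- env.reach(position, orientation): joint-space move of the TCP to a pose.
- env.line_to(position, rotation=None, rate=0.15, stop_force=None): straight line of the TCP; rotation=None keeps the orientation; rate is the mean speed in m/s. With stop_force (N) it stops when the force on the tool has changed by that much, and returns True; else False.
- env.move_j(angles): joint-space move.
- env.grip(opening): finger opening in m; the grip force is fixed at half the most; returns when the fingers have stopped.
- env.wait(seconds).
- env.ik(position, orientation): joint angles nearest the present ones, or None.
- env.observe(): the state.
- imaging.capture(name): name is "side" or "top" or "wrist"; returns a dict with "pixels" (384x512x3 uint8, blue, green, red), "intrinsics" (3x3 intrinsics, pixels), "R" (3x3) and "t" (3): a world point X has camera coordinates R X + t. Camera axes: x right, y down, z forward; pixel columns grow to the right and rows downward; lengths in m; the calibration is good to about 2 mm. A picture is of the moment at which its call begins. There is no depth.
A pose or a line that the arm cannot do raises env.IKError and nothing moves.
- sign_off(): hands the job in, once; it reports no verdict.
The state is a dict: "t": time; "joint_positions": joint angles; "joint_velocities": joint speeds; "joint_torque": joint torques, N m; "ee_pos": TCP position; "tcp_rot": TCP orientation; "wrist_force": force on the tool from outside, world axes, zero at the start; "torque": the same for the moment, N m; "grip_width": finger opening in m.
Only numpy, scipy, OpenCV 4.12 (cv2) and the standard library are available. Lean on these libraries where they do the work, as an engineer would, in place of code of your own. Each camera call takes 0.05 s, during which the arm holds its last target. There are 200 camera calls.

## Working session

There is one attempt and no reset: what is moved stays moved. The work goes in short steps, each a Python script; the robot and the scene stay as the last script left them, time stands still between calls to the robot, and variables do not carry over. Pictures are saved under pics/ and viewed, about 8 in all and at most 12, crops included, and the job is handed in when it is done.

```bash
mkdir -p pics; ls
python3 - <<'E'
from workcell import env, imaging
import cv2,numpy as np,pickle
d={}
for n in("top","side"):
    c=imaging.capture(n);d[n]=c;cv2.imwrite(f"pics/{n}0.png",c["pixels"])
    print(n,c["intrinsics"].tolist(),np.round(-c["R"].T@c["t"],3),np.round(c["R"],3).tolist())
pickle.dump(d,open("cap0.pkl","wb"))
s=env.observe();print(s["t"],s["ee_pos"],s["tcp_rot"],s["wrist_force"])
E
```

```text
pics
top [[405.10614433755455, 0.0, 259.114974008005], [0.0, 405.10614433755455, 195.79801253180784], [0.0, 0.0, 1.0]] [0.412 0.013 1.07 ] [[0.027, -1.0, -0.012], [-0.985, -0.024, -0.171], [0.171, 0.016, -0.985]]
side [[369.37854351452734, 0.0, 256.1141499283025], [0.0, 369.37854351452734, 190.9906353894098], [0.0, 0.0, 1.0]] [ 0.524 -0.615  0.521] [[0.994, -0.106, 0.015], [-0.05, -0.586, -0.809], [0.095, 0.803, -0.588]]
0.1 [0.21171701 0.50702805 0.20371717] [-1.57045018  0.00170501  1.17499392] [0.37026729 0.01712595 0.2210272 ]
```

View pics/top0.png

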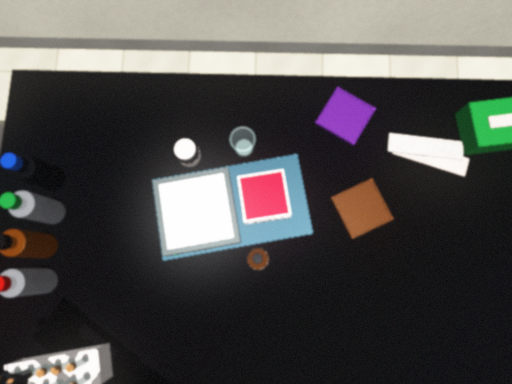

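View pics/side0.png

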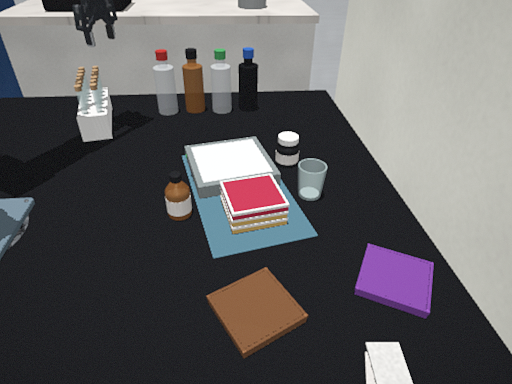

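The top view shows the stack (red top at about px 264,195) to the right of the light box (197,211). The light box is on the +y side, so the push goes +y. The bottle is at (258,259), the beaker at (243,140) and the jar at (186,151), all outside the mat's long sides. The side view agrees, with the red dish at (254,194).

```bash
cat > h.py <<'E'
import cv2,numpy as np
def ray(c,p,z):
    d=c["R"].T@np.linalg.inv(c["intrinsics"])@np.array([p[0],p[1],1.]);o=-c["R"].T@c["t"]
    return o+d*(z-o[2])/d[2]
def quad(m):
    """largest blob -> 4 corners by fitting"""
    n,l,s,_=cv2.connectedComponentsWithStats(m.astype(np.uint8));i=1+np.argmax(s[1:,4])
    return l==i
def masks(c):
    p=c["pixels"].astype(int);b,g,r=p[...,0],p[...,1],p[...,2]
    return (r>120)&(g<75)&(b<100),(b>215)&(g>215)&(r>215)
def rect(c,m,z):
    """world rectangle of a flat blob at height z: centre, sides, angle (deg, mod 90)"""
    m=quad(m);k=cv2.findContours(m.astype(np.uint8),cv2.RETR_EXTERNAL,cv2.CHAIN_APPROX_NONE)[0][0][:,0]
    w=np.array([ray(c,p,z)[:2] for p in k]);(cx,cy),s,a=cv2.minAreaRect((w*1000).astype(np.float32))
    px=np.argwhere(m)[:,::-1];cen=np.mean([ray(c,p,z)[:2] for p in px],0)
    return np.round(cen,4),np.round([cx/1000,cy/1000],4),np.round(s,1),round((a+45)%90-45,1)
def dish(c,z=.057): return rect(c,masks(c)[0],z)
def panel(c,roi=None):
    m=masks(c)[1]
    if roi: q=np.zeros_like(m);q[roi]=1;m=m&q
    return rect(c,m,.037)
E
python3 - <<'E'
import pickle;from h import *
d=pickle.load(open("cap0.pkl","rb"))
R={"top":np.s_[150:270,140:245],"side":np.s_[130:200,170:280]}
for n in d:
    c=d[n];print(n,"dish",dish(c),"panel",panel(c,R[n]))
    p=c["pixels"].astype(int);b,g,r=p[...,0],p[...,1],p[...,2]
    print(" mat",rect(c,(b>g+8)&(g>r+25)&(r<110),.003))
c=d["top"]
for nm,px,z in(("beaker",(243,152),0),("bottlecap",(258,259),.105),("jarcap",(185,149),.08)):print(nm,ray(c,px,z))
vis=cv2.resize(c["pixels"][130:280,140:330],None,fx=4,fy=4,interpolation=cv2.INTER_CUBIC);cv2.imwrite("pics/c0.png",vis)
E
```

```text
top dish (array([0.4759, 0.6421]), array([0.4747, 0.6399]), array([48.1, 20.6]), -30.2) panel (array([0.5481, 0.193 ]), array([0.5491, 0.1932]), array([174.9, 174.8]), 11.9)
 mat (array([ 0.6653, -0.0203]), array([0.5891, 0.003 ]), array([221.7, 193.5]), 11.7)
side dish (array([0.5906, 0.0134]), array([0.5911, 0.0162]), array([105.5, 103.6]), 10.5) panel (array([0.5499, 0.1861]), array([0.5506, 0.1922]), array([170.9, 171.8]), 11.6)
 mat (array([ 0.5746, -0.0257]), array([0.5695, 0.1022]), array([221.6, 401.7]), 11.7)
beaker [0.71829873 0.07809813 0.        ]
bottlecap [0.42858656 0.02757334 0.105     ]
jarcap [0.69984621 0.22074081 0.08      ]
```

View pics/c0.png

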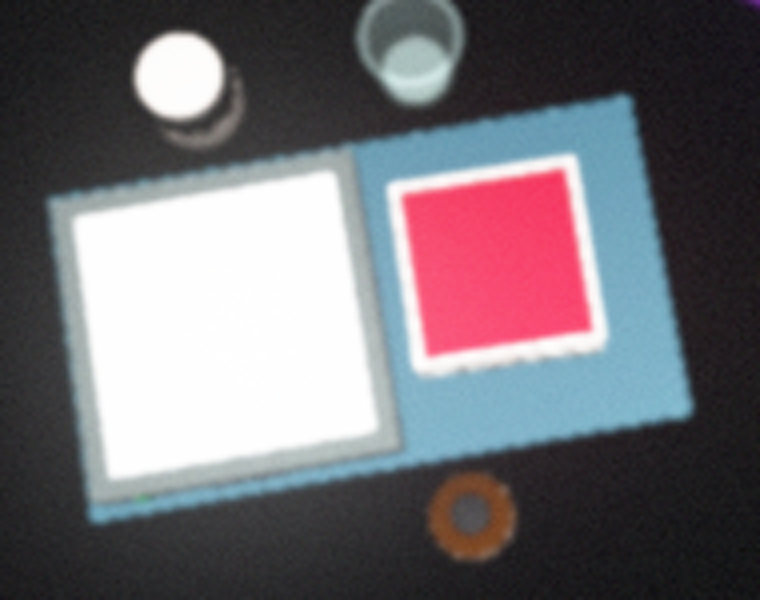

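The crop shows the dish about 20 mm from the light box and nearly aligned with it. My red mask missed the dish in the top view because its blue channel is over 100 there, so I'm fixing that and re-measuring. Then I'll touch the mat behind the stack with the jaws part open, to find where the open fingertips really are.

```bash
sed -i 's/(r>120)&(g<75)&(b<100)/(r>140)\&(r-g>100)\&(r-b>90)\&(abs(g-b)<70)/' h.py
python3 - <<'E'
import pickle;from h import *
from workcell import env
d=pickle.load(open("cap0.pkl","rb"))
for n in d:
    c=d[n];m=masks(c)[0];q=np.zeros_like(m);q[165:225,215:300]=1
    print(n,rect(c,m&q,.057))
a=np.radians(11.7);ex=np.array([np.cos(a),np.sin(a)]);u=np.array([-np.sin(a),np.cos(a)])
D=np.array([.591,.0145]);P=D-u*(.060+.040)
for z in(.2,.1,.02):print(P,env.ik([*P,z],[-np.pi/2,0,a]),env.ik([*P,z],[-np.pi/2,0,a-np.pi]))
E
```

```text
top (array([0.5902, 0.0184]), array([0.5906, 0.0185]), array([104.2, 104.2]), 10.5)
side (array([0.5911, 0.0137]), array([0.5915, 0.0165]), array([106.4, 104.3]), 10.6)
[ 0.61127873 -0.08342228] [-0.31620825  0.3816953   1.37195741  0.          1.38793994 -0.52041177] [-3.16208249e-01  3.81695304e-01  1.37195741e+00 -4.44089210e-16
  1.38793994e+00  2.62118088e+00]
[ 0.61127873 -0.08342228] [-0.31620825  0.45965505  1.50662268  0.          1.17531492 -0.52041177] [-3.16208249e-01  4.59655047e-01  1.50662268e+00 -4.44089210e-16
  1.17531492e+00  2.62118088e+00]
[ 0.61127873 -0.08342228] [-0.31620825  0.54699256  1.58346973  0.          1.01113036 -0.52041177] [-3.16208249e-01  5.46992564e-01  1.58346973e+00 -4.44089210e-16
  1.01113036e+00  2.62118088e+00]
```

Both cameras agree: dish at (0.591, 0.017), yaw 10.5°; panel at (0.550, 0.193), yaw 11.7°. Red inset 104 mm and panel 171–175 mm fit the given sizes.

Run:
```python
from h import *
from workcell import env,imaging
a=np.radians(10.5);u=np.array([-np.sin(a),np.cos(a)]);D=np.array([.5908,.0173]);P=D-u*.090
o=[-np.pi/2,0,a]
env.reach([*P,.16],o);env.grip(.06)
env.line_to([*P,.04],rate=.12)
hit=env.line_to([*P,-.012],rate=.025,stop_force=4)
s=env.observe();print(hit,s["t"],s["ee_pos"],s["tcp_rot"],s["grip_width"],s["wrist_force"])
cv2.imwrite("pics/s1.png",cv2.resize(imaging.capture("side")["pixels"][130:290,140:360],None,fx=3.5,fy=3.5))
```

```text
False 6.35 [ 0.60727442 -0.07121925 -0.0118452 ] [-1.57090125e+00 -2.12458112e-04  1.83238826e-01] 0.06025679931151411 [0.24681793 0.21574843 0.76760708]
```

View pics/s1.png

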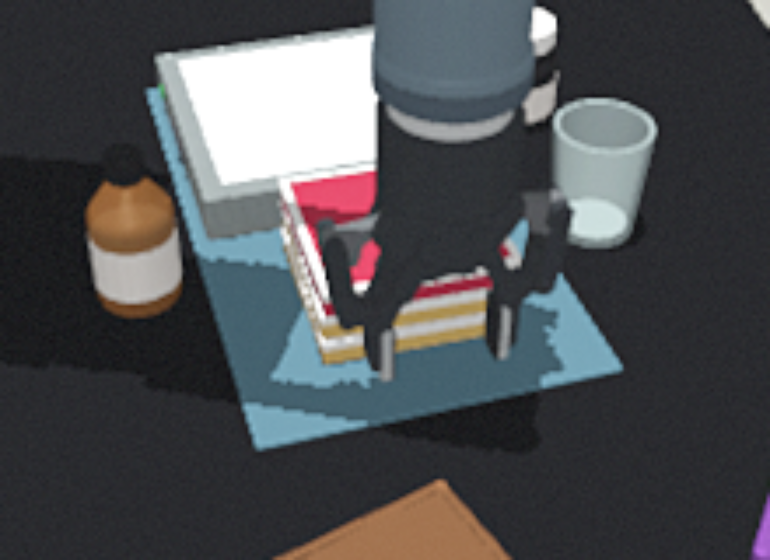

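No contact even with the TCP at -0.012, so the open tips sit at least 15 mm behind the TCP. The picture shows the fingers about level with the middle of the mat strip at crop (385,375) and (503,355), and nothing has been disturbed. At this height the gripper body comes close to the dish top, so I'll raise it and probe further back on bare table.

Run:
```python
from h import *
from workcell import env
a=np.radians(10.5);u=np.array([-np.sin(a),np.cos(a)]);D=np.array([.5908,.0173])
P=D-u*.090;env.line_to([*P,.03],rate=.12)
P=D-u*.135;env.line_to([*P,.0],rate=.12)
hit=env.line_to([*P,-.03],rate=.03,stop_force=4)
s=env.observe();print(hit,s["t"],s["ee_pos"],s["wrist_force"])
env.line_to([*P,.04],rate=.12);print(env.observe()["t"])
```

```text
False 8.65 [ 0.61562292 -0.11555552 -0.02976469] [-0.64259638  0.49494701  0.74138159]
9.3833
```

Run:
```python
from h import *
from workcell import env,imaging
import pickle
c=imaging.capture("side");s=env.observe();print(s["ee_pos"],s["grip_width"])
from scipy.spatial.transform import Rotation as Ro
R=Ro.from_euler("xyz",s["tcp_rot"]).as_matrix();t=np.array(s["ee_pos"])
im=cv2.resize(c["pixels"][150:310,140:360],None,fx=3.5,fy=3.5,interpolation=cv2.INTER_CUBIC)
for sx in(-1,1):
  for k,back in enumerate((0,.01,.02,.03,.04)):
    X=t+R@np.array([sx*.03,-back,0]);p=c["intrinsics"]@(c["R"]@X+c["t"]);p=p[:2]/p[2]
    q=((p-[140,150])*3.5).astype(int);cv2.circle(im,tuple(map(int,q)),3,[(0,0,255),(0,255,255),(0,255,0),(255,255,0),(255,0,255)][k],-1)
cv2.imwrite("pics/s2.png",im)
```

```text
[ 0.61463936 -0.11515523  0.03910091] 0.06017257045386159
```

View pics/s2.png

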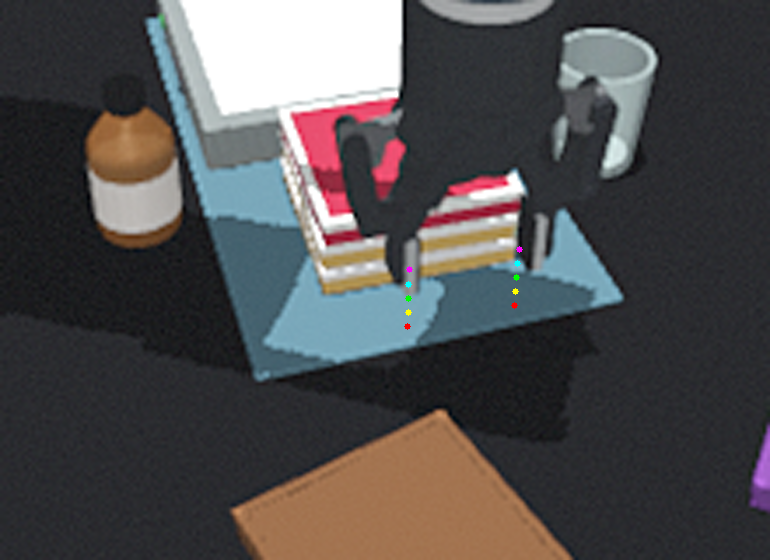

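Run:
```python
from h import *
from workcell import env
a=np.radians(10.5);u=np.array([-np.sin(a),np.cos(a)]);D=np.array([.5908,.0173])
P=D-u*.135;env.line_to([*P,-.022],rate=.15)
hit=env.line_to([*P,-.045],rate=.03,stop_force=4)
s=env.observe();print(hit,s["t"],s["ee_pos"],s["wrist_force"])
env.line_to([*P,.05],rate=.2)
import pickle
c=pickle.load(open("cap0.pkl","rb"))["side"]
for px,off,z0 in(((385+0)/3.5+140,.101,380/3.5+130),((503)/3.5+140,.101,358/3.5+130),((412)/3.5+140,.146,292/3.5+150),((540)/3.5+140,.146,270/3.5+150)):
    o=-c["R"].T@c["t"];d=c["R"].T@np.linalg.inv(c["intrinsics"])@[px,z0,1]
    k=(-off-(o[:2]-D)@u)/(d[:2]@u);X=o+k*d;print(np.round(X,4),"lat",np.round((X[:2]-D)@[np.cos(a),np.sin(a)],4))
print(env.observe()["t"])
```

```text
True 10.475 [ 0.61610708 -0.11568198 -0.03179794] [-1.13582711  0.98725286  7.06125266]
[ 0.576  -0.0882  0.0213] lat -0.0337
[ 0.6449 -0.0754  0.0205] lat 0.0364
[ 0.5854 -0.1322  0.0743] lat -0.0326
[ 0.6539 -0.1195  0.0725] lat 0.0372
11.0417
```

Touch confirmed at TCP z = -0.0315 on the table (z = 0), so the tips stand about 32 mm above the TCP. The image ray gives 33 mm. I'll push with the tips at about z = 0.044, which is 5 mm above the middle dish.

Run:
```python
from h import *
from workcell import env,imaging
U=lambda a:np.array([-np.sin(a),np.cos(a)])
a,b=np.radians([10.5,11.7]);D=np.array([.5908,.0173]);N=np.array([.5498,.1928]);z=.0125
env.line_to([*(D-U(a)*.086),.05],rate=.2)
env.line_to([*(D-U(a)*.086),z],rate=.1)
env.line_to([*(D-U(a)*.068),z],rate=.04)
E=N-U(b)*.083
env.line_to([*E,z],[-np.pi/2,0,b],rate=.06)
s=env.observe();print(s["t"],s["ee_pos"],s["wrist_force"])
for n in("top","side"):
    c=imaging.capture(n);print(n,dish(c,.055))
    cv2.imwrite(f"pics/{n}3.png",cv2.resize(c["pixels"][110:280,130:350],None,fx=2,fy=2))
t=[cv2.imread(f"pics/{n}3.png") for n in("top","side")];cv2.imwrite("pics/b3.png",np.vstack(t)[:600])
cv2.imwrite("pics/b3.png",cv2.resize(np.hstack(t),(800,309)))
```

```text
15.4583 [0.56669548 0.11145574 0.01254688] [-0.59577187  0.22206416  0.8302183 ]
top (array([0.5352, 0.2036]), array([0.5349, 0.2036]), array([46.7, 90.6]), -6.5)
side (array([0.5787, 0.1919]), array([0.577 , 0.1948]), array([48.3, 26.1]), 4.8)
```

View pics/b3.png

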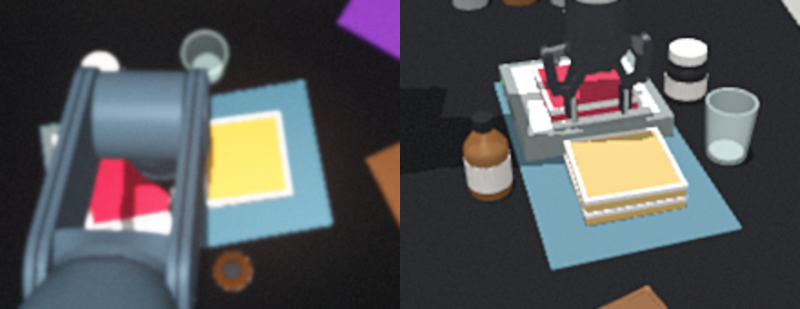

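The red dish is on the light box and the two amber dishes stayed put, at about (625,175) in the right half. The arm hides the dish, so I'll back off, measure, and then finish the push.

Run:
```python
from h import *
from workcell import env,imaging
U=lambda a:np.array([-np.sin(a),np.cos(a)])
b=np.radians(11.7);N=np.array([.5498,.1928])
env.line_to([*(N-U(b)*.11),.0125],rate=.12)
env.line_to([*(N-U(b)*.16),.12],rate=.2)
env.line_to([*(N-U(b)*.36),.13],rate=.3)
print(env.observe()["t"])
import pickle;d={}
for n in("top","side"):
    c=imaging.capture(n);m=masks(c)[0];q=np.zeros_like(m);q[130:260,140:300]=1;print(n,rect(c,m&q,.055));d[n]=c
pickle.dump(d,open("cap4.pkl","wb"))
cv2.imwrite("pics/b4.png",np.hstack([cv2.resize(d[n]["pixels"][110:280,130:350],(400,309)) for n in d]))
```

```text
17.4917
top (array([0.5518, 0.1819]), array([0.5523, 0.1818]), array([104.2, 103.9]), 11.5)
side (array([0.5423, 0.1793]), array([0.5532, 0.1794]), array([105.8, 102.3]), 11.5)
```

View pics/b4.png

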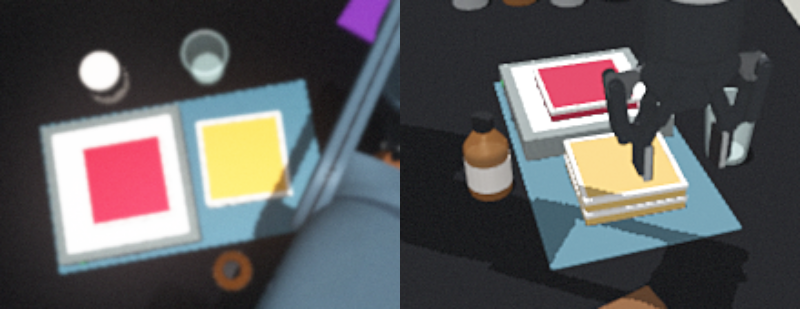

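It lies flat at yaw 11.5° (panel 11.7°), with about no lateral error and 11 mm short along the push. I'll push those last 11 mm from the same side.

Run:
```python
from h import *
from workcell import env,imaging
U=lambda a:np.array([-np.sin(a),np.cos(a)])
b=np.radians(11.7);N=np.array([.5498,.1928])
env.line_to([*(N-U(b)*.16),.12],rate=.3)
env.line_to([*(N-U(b)*.11),.0125],rate=.15)
env.line_to([*(N-U(b)*.088),.0125],rate=.1)
env.line_to([*(N-U(b)*.0718),.0125],rate=.04)
env.line_to([*(N-U(b)*.11),.0125],rate=.12)
env.line_to([*(N-U(b)*.16),.12],rate=.2)
env.line_to([*(N-U(b)*.36),.16],rate=.3)
print(env.observe()["t"])
d={}
for n in("top","side"):
    c=imaging.capture(n);m=masks(c)[0];q=np.zeros_like(m);q[130:260,140:300]=1;print(n,rect(c,m&q,.055));d[n]=c
cv2.imwrite("pics/b5.png",np.hstack([cv2.resize(d[n]["pixels"][110:280,130:350],(400,309)) for n in d]))
```

```text
22.3167
top (array([0.549 , 0.1938]), array([0.5493, 0.1936]), array([104.3, 103.9]), 11.6)
side (array([0.5412, 0.1892]), array([0.546 , 0.1904]), array([ 96.4, 102.2]), 11.5)
```

View pics/b5.png

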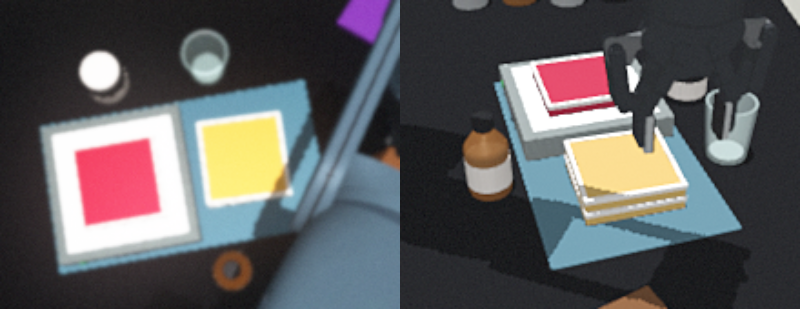

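The dish is now centred on the panel: (0.549, 0.194) at 11.6°, against (0.549, 0.193) at 11.9° for the panel, both from the top view. The amber dishes, bottle, jar and beaker look unmoved, and the arm is clear.

```bash
python3 -c "
from workcell import env,sign_off
sign_off();print(env.observe()['t'])"
```

```text
the job is handed in; nothing more can be done
the job is handed in; nothing more can be done
```

The red dish is now in the middle of the white panel, and I handed the job in after about 22 s of the 32 s allowed. I pushed it there with two part-open fingertips, and it was never gripped or lifted. The push was in two stages, with a look in between and a last 11 mm correction.

- **Position:** the last top view put the dish within about 1 mm and 0.3° of the panel centre, and it looks flat.
- **Everything else:** the two amber dishes, the bottle, the jar and the beaker looked unmoved by eye in both views; I did not measure them.
- **Check that disagreed:** the last side view read the dish about 3–8 mm off. The gripper was hiding part of it (the red area measured 96 mm instead of 104 mm), so I relied on the top view.
- **Fingertip height:** with the jaws at 60 mm the tips sat about 32 mm behind the reported TCP, more than the stated 13 mm. I found this by touching the table and confirmed it in a picture. The first two probes, aimed lower than I expected to need, found nothing. During the first one I judged that the gripper body came within a few millimetres of the dish top. I saw no sign of contact in force or picture.

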